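# Tune the bathroom radio by its thumbwheel and fold down the splash cover

### The arm

A 6-joint arm with a two-finger parallel gripper is mounted at the origin on the work surface. World frame = base frame: x ahead of the robot, y to its left, z up, the work surface at z = 0. Lengths are in m, angles in rad, forces in N, time in s.
With the tool pointing down it reaches from about 0.35 to 0.975 m from the base axis. Payload 4.9 kg.
Tool frame: the origin (TCP) lies at the very end of the fingers, on their centre line; the grasp point (between the pads) lies behind it (manip.pinch_z is the y of the grasp point in the tool frame, in m); y points along the fingers, x is the direction in which the jaws open and shut, and the axes are right-handed (so a half turn about y gives the same grasp; the last joint's range is limited). The gripper opens to 85 mm and grips with 20 to 120 N. Pads are 22 mm wide; open, the fingers measure 114 mm over their backs; the gripper's body (76 mm by 85 mm) begins 54 mm behind the grasp point. The pads swing forward as they close: fully open they stand 13 mm farther back than shut.
Start: joints at [0.987, 0.053, 1.613, -0, 1.476, -0.119], TCP at [0.28, 0.559, 0.231] pointing down, gripper open.
Joint ranges: [-3.01, 3.01], [-1.01, 2.22], [0.06, 2.58], [-1.02, 4.17], [0.09, 2.62], [-3.14, 3.14]. Speed limits (rad/s): [2.57, 2.57, 3.14, 3.14, 3.14, 3.14].

### API

Orientations are given as a unit quaternion [w, x, y, z].
In Python, from plant import manip gives the robot as it stands.
- The arm moves only by the tool drive_tool, never from a script. Its argument "motion" is a list of rows, each a list of 3 entries, a list of its own where there are three numbers: the shift along the tool's x, y, z in units of 25 mm (1.0 is 25 mm), then the turn, a rotation vector about the tool's x, y, z in units of 5 degrees (1.0 is 5 degrees), then the closure, from -1 (fully open) to 1 (shut). A call has 1 to 12 rows; each row shifts and turns the commanded pose from where the row before left it, along the tool's axes as they then stand; what a row does not reach is not made up. A row lasts 1/10 s, in which the tool goes at most 50 mm and 8.59 degrees, less where a joint would pass 70% of its speed; a pose out of reach is approached as far as the arm can. A call is refused whole if a number of a shift passes 1 or a number of a turn 1, either way. A call with a gripper value outside its range is refused whole. The fingers move at their own pace and stop on an object; the grip force is fixed at half the most. Time passes only in rows, so rows that do not move let the fingers close. It gives the time, the measured TCP pose, the force and the opening at its end, in the units of the state.
- manip.state(): the state, without advancing time (a new reading comes with each control period).
- manip.grab_frame(name): name is "scene" or "top"; returns a dict with "img" (480x640x3 uint8, blue, green, red), "range_z" (480x640 float32, m along the optical axis (not along the pixel's ray), 0 where there is no reading), "camera_matrix" (3x3 intrinsics, pixels), "world_from_camera" (4x4, takes a point from camera to world coordinates). Camera axes: x right, y down, z forward; pixel columns grow to the right and rows downward; lengths in m; the calibration is good to about 2 mm. A picture is of the moment at which its call begins.
- manip.job_done(): hands the job in, once; it reports no verdict.
The state is a dict: "time": time; "joint_pos": joint angles; "joint_vel": joint speeds; "joint_efforts": joint torques, N m; "tool_pos": TCP position; "tool_rot": TCP orientation; "contact_force": force on the tool from outside, world axes, zero at the start; "ft_torque": the same for the moment, N m; "gripper_width": opening from 0.0 (shut) to 1.0 (fully open).
Only numpy, scipy, OpenCV 4.12 (cv2) and the standard library are available. Lean on these libraries where they do the work, as an engineer would, in place of code of your own. Each camera call takes 0.05 s, during which the arm holds its last target. There are 200 camera calls.

### The job

Tune the bathroom radio: reach in under its raised clear cover and roll the ribbed thumbwheel with a fingertip, pressing firmly but never hard, until the red pointer on the scale stands within the green mark. Then take the finger off the wheel and fold the splash cover fully shut, with the pointer still in the green; leave the toiletries around it where they are.

Things in the scene. Friction and masses are not known exactly. Their poses are not given: they have to be found in the camera images.
- radio: Bathroom radio fixed to the counter, 190 (x) x 220 (y) x 105 mm high; origin under its centre, x from its front (robot side) to its rear, y along its width, z up. Blue front deck 80 mm high, x -95 to +45 mm, with 10 mm thick cheeks along both side edges up to 101 mm, open to the front. White rear block x +45 to +95 mm, 105 mm high, the tuning scale on its top.
- wheel_top (a point): Top of the unpressed thumbwheel, at radio (-25, 0, 90) mm; axes as the radio's. Ribbed black rubber wheel (smooth to touch), 70 mm across, 36 mm wide, axle along radio x. Only its top 10 mm stands out of the deck: press it and draw along radio y to roll it. The raised cover hangs over it: come from the front, fingers leaning 30 to 45 degrees, pointing down and to the radio's rear.
- wheel_mount: Sprung axle mount that carries the wheel; origin on the axle, 55 mm above the counter at rest. It yields straight down at about 3 N per mm to a hard stop at 6 mm (18 N) and springs back. More than 30 N on the wheel is too hard. Rolling takes about 2.3 N along the rim; pressed with less than about 5 N the finger may slip.
- wheel (a joint): Turn of the thumbwheel, rad, limits -2.0 to +2.0; grows when its top is rolled towards the radio's +y. It stays where it is left (stiff). The pointer moves 25 mm per rad the same way, i.e. about 0.7 mm for each mm the rim is rolled.
- pointer_tip (a point): Top of the red pointer, an upright fin 3 mm wide (in y), 14 mm long and 12 mm high on the scale on top of the rear block, its top 118 mm above the counter; moves along the radio's y, geared to the wheel, and dips with the wheel's sprung mount; it cannot be touched or pushed itself. Axes as the radio's.
- green_mark (a point): Centre of the top of the green mark, 10 mm wide (along radio y), on the scale just behind the pointer's track; it does not move during the task. Axes as the radio's. Tuned means that the pointer's centre lies within the mark's width, measured along y. At the start the mark lies on the pointer's +y side.
- cover (a joint): Angle of the clear splash cover, rad: 0 fully shut (level, resting over the deck at 104 mm), 1.13 its upper stop (it opens no farther); starts raised at about 1.0 to 1.1. Stiff hinge (about 0.16 N m): it stays where it is left and must be pushed all the way down.
- cover_hinge (a point): Middle of the cover's hinge line, along radio y at radio (45, 0, 104) mm. Shut, the cover reaches 147 mm from here towards the radio's front; it is 220 mm wide, 4 mm thick, clear, with white side edges and a white tab mid free edge. Raised, its free edge stands up and leans forward over the wheel.
- cover_edge (a point): Middle of the cover's free edge (end of the white tab), 147 mm from the hinge line, at mid-thickness. To shut it, push its upper side (facing up and to the rear) forward and down.
- cup: Bystander: blue ceramic cup, 72 mm wide, 95 mm high, origin under its centre. Leave in place (within 25 mm).
- toothbrush: Bystander: toothbrush lying on the counter, 185 mm long (its x), 18 mm high; origin under its middle. Leave in place.
- comb: Bystander: orange wide-tooth comb lying flat, 170 (its x) x 46 x 7 mm; origin under its middle. Leave in place.
- round_mirror: Bystander: round hand mirror lying flat, disc 120 mm across with a handle 155 mm long from the disc's centre towards its -x, 10 mm thick; origin under the disc's centre. Leave in place.
- soap: Bystander: green soap bottle, 64 mm wide, 160 mm high, origin under its centre. Leave in place.
- jar: Bystander: amber jar, 68 mm wide, 70 mm high, origin under its centre. Leave in place.
- drawer_tray: Bystander: glazed ceramic tray box with a drawer, fixed, 160 (x) x 240 (y) x 75 mm high plus a handle 35 mm off its front (-x) face; origin under its centre.

How it is judged:
On the way:
1. with the cover still raised, the pointer's centre stands within the green mark and the finger is off the wheel (y of pointer_tip in the frame of green_mark between -0.005 and 0.005 m and value of joint cover above 0.7 rad and contact force between wheel_mount and the fingers below 0.2 N), for 0.2 s.
At the end, for the whole second after the job is handed in: The red pointer's centre is within 5 mm of the green mark's centre along the scale, and the cover is fully shut (below 0.06 rad), all at rest (y of pointer_tip in the frame of green_mark between -0.005 and 0.005 m and value of joint cover below 0.06 rad and velocity of joint wheel between -0.05 and 0.05 rad/s); the robot touches nothing.
It fails at once if one of the toiletries (cup, toothbrush, comb, mirror, soap, jar) is pushed more than 25 mm from its place (distance of any of cup, toothbrush, comb, round_mirror, soap, jar from where it was at the start of the episode above 0.025 m).
It fails at once if one of the toiletries is tipped (angle between any of cup, toothbrush, comb, round_mirror, soap, jar's own z axis and vertical above 0.5 rad).
It fails at once if the tuning wheel is pressed with more than 30 N (contact force between wheel_mount and the fingers above 30 N).
It also fails if it takes over 61 s, if anything falls off the work surface, if the arm or the gripper's body presses on something with over 40 N, if the wrist force passes 120 N, or if a joint passes its speed limit or range.

## Working session

There is one attempt and no reset: what is moved stays moved. The work goes in short steps, Python scripts to look and compute and a tool call to move; the robot and the scene stay as the last step left them, time stands still between calls to the robot, and variables do not carry over. Pictures are saved under pics/ and viewed, about 8 in all and at most 12, crops included, and the job is handed in when it is done.

Besides the shell and the picture viewer there is one more tool, called after "Call:" as a command line: name --argument value ..., lists and objects as JSON in quotes. drive_tool: Moves the arm, as the interface text tells. Its arguments: {"type":"object","properties":{"motion":{"type":"array","items":{"type":"array"}}},"required":["motion"]}

```bash
ls; mkdir -p pics; cat > h.py <<'E'
import numpy as np, cv2
from plant import manip
from scipy.spatial.transform import Rotation as R
def grab(n,save=None):
    f=manip.grab_frame(n)
    if save: cv2.imwrite('pics/'+save,f['img'])
    return f
def pt(f,u,v,w=1):
    z=f['range_z'][v-w:v+w+1,u-w:u+w+1]; z=np.median(z[z>0]) if (z>0).any() else 0
    K=f['camera_matrix']; p=np.array([(u-K[0,2])/K[0,0]*z,(v-K[1,2])/K[1,1]*z,z,1])
    return (f['world_from_camera']@p)[:3]
def cloud(f):
    z=f['range_z'];K=f['camera_matrix'];v,u=np.indices(z.shape)
    p=np.stack([(u-K[0,2])/K[0,0]*z,(v-K[1,2])/K[1,1]*z,z,np.ones_like(z)],-1)
    return (p@f['world_from_camera'].T)[...,:3]
def proj(f,P):
    T=np.linalg.inv(f['world_from_camera']);c=T[:3,:3]@np.asarray(P)+T[:3,3]
    q=f['camera_matrix']@c; return q[:2]/q[2]
def st():
    s=manip.state();r=R.from_quat(s['tool_rot'],scalar_first=True)
    return s,np.array(s['tool_pos']),r
E
python3 - <<'E'
from h import *
for n in('scene','top'):
    f=grab(n,n+'0.png');np.savez('/tmp/%s0.npz'%n,**f);print(n,f['world_from_camera'].round(3).tolist(),f['camera_matrix'].round(0).tolist())
s,p,r=st();print(s);print(r.as_matrix().round(3),manip.pinch_z)
E
```

```text
pics
scene [[0.814, 0.432, -0.387, 0.965], [0.58, -0.586, 0.566, -0.619], [0.018, -0.685, -0.728, 0.911], [0.0, 0.0, 0.0, 1.0]] [[493.0, 0.0, 328.0], [0.0, 493.0, 244.0], [0.0, 0.0, 1.0]]
top [[0.024, -0.992, 0.121, 0.326], [-1.0, -0.024, 0.002, 0.006], [0.001, -0.121, -0.993, 1.747], [0.0, 0.0, 0.0, 1.0]] [[579.0, 0.0, 314.0], [0.0, 579.0, 239.0], [0.0, 0.0, 1.0]]
{'time': 0.1, 'joint_pos': array([ 9.86992422e-01,  5.32836054e-02,  1.61414958e+00, -2.09626589e-05,
        1.47597982e+00, -1.19023060e-01]), 'joint_vel': array([ 0.00121123, -0.00234284, -0.00246864,  0.00019911, -0.00103688,
       -0.00104651]), 'joint_efforts': array([-2.58966480e-05, -3.94904780e+01, -3.71363533e+01, -1.27777735e-04,
        3.92377362e-03,  1.39770145e-05]), 'tool_pos': array([0.27985127, 0.55822428, 0.23019468]), 'tool_rot': array([-0.60143356,  0.60198819,  0.37082678, -0.37198843]), 'contact_force': array([ 0.84292976, -0.28104633, -0.31096633]), 'ft_torque': array([-0.02588408, -0.03535488,  0.0049905 ]), 'gripper_width': 1.0022507188515006}
[[ 0.448 -0.001 -0.894]
 [ 0.894 -0.002  0.448]
 [-0.002 -1.     0.   ]] -0.0187
```

View pics/scene0.png

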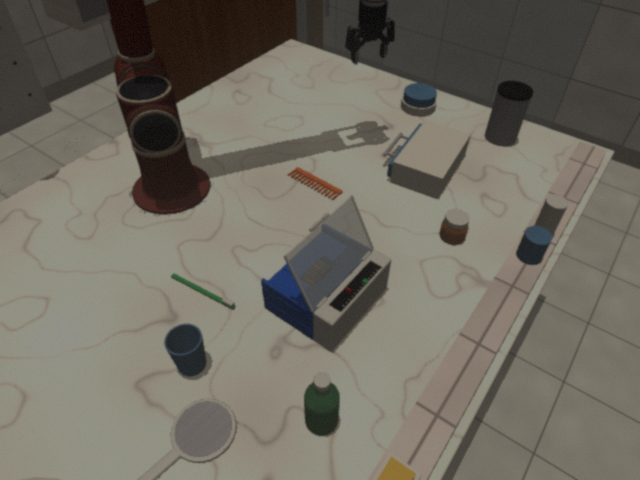

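View pics/top0.png

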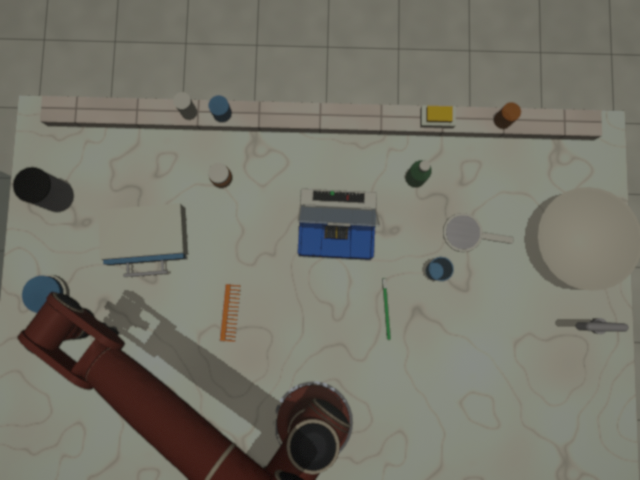

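The scene view shows the radio at about (325, 280), with the cover raised over the wheel, the red pointer near (348, 290) and the green mark near (365, 281). In the top view the radio spans columns 298–377 and rows 190–259, with nothing standing between it and the robot.

```bash
python3 - <<'E'
from h import *
L={n:dict(np.load('/tmp/%s0.npz'%n)) for n in('scene','top')}
for n,f in L.items():
    c=cloud(f);m=(c[...,0]>.4)&(c[...,0]<.8)&(abs(c[...,1])<.25)
    blk=m&(c[...,2]>.098)&(c[...,2]<.110)
    deck=m&(c[...,2]>.073)&(c[...,2]<.085)
    for nm,k in(('blk',blk),('deck',deck)):
        # largest component
        q,lab,stt,_=cv2.connectedComponentsWithStats(k.astype(np.uint8));i=1+stt[1:,4].argmax()
        P=c[lab==i];r=cv2.minAreaRect((P[:,:2]*1000).astype(np.float32));print(n,nm,len(P),P[:,2].mean().round(4),r)
    # colors
    b,g,rr=[f['img'][...,i].astype(int) for i in range(3)]
    red=m&(rr>g+40)&(rr>b+40)&(c[...,2]>.09); gr=m&(g>rr+25)&(g>b+20)&(c[...,2]>.09)&(c[...,2]<.13)
    for nm,k in(('red',red),('green',gr)):
        v,u=np.nonzero(k);print(n,nm,len(u),c[k].mean(0) if len(u) else 0,(u.mean(),v.mean()) if len(u) else 0)
a=cv2.resize(L['scene']['img'][190:350,250:400],None,fx=3.75,fy=3.75,interpolation=2)
b=cv2.resize(L['top']['img'][180:270,290:385],None,fx=2.1,fy=2.1*2,interpolation=2)
h=600;im=np.zeros((600,800,3),np.uint8);im[:600,:562]=a[:600,:562];im[:378,565:565+199]=b[:378,:199]
cv2.imwrite('pics/c1.png',cv2.convertScaleAbs(im,alpha=1.6))
E
```

```text
scene blk 2407 0.1052 ((577.5632934570312, -52.622779846191406), (223.25045776367188, 188.80535888671875), 88.33419036865234)
scene deck 597 0.0804 ((522.65478515625, -131.8396759033203), (52.78456497192383, 126.45230865478516), 60.1473388671875)
scene red 10 [ 0.64733229 -0.08074284  0.11784067] (np.float64(347.9), np.float64(288.3))
scene green 18 [ 0.66128705 -0.03665496  0.1093445 ] (np.float64(365.0), np.float64(280.5))
top blk 1072 0.1049 ((646.1077270507812, -56.87297821044922), (219.62161254882812, 52.27760696411133), 88.34060668945312)
top deck 1696 0.0794 ((528.6680908203125, -55.107391357421875), (211.70034790039062, 94.85824584960938), 88.31197357177734)
top red 0 0 0
top green 14 [ 0.66263373 -0.03800114  0.10690719] (np.float64(331.7142857142857), np.float64(192.5))
```

View pics/c1.png

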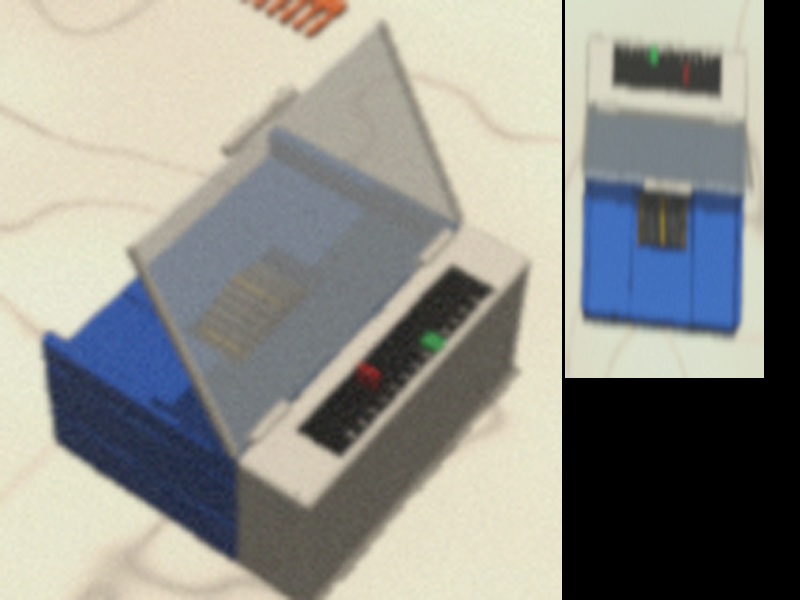

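The radio measures 189 x 223 mm with its block top at 105 mm, which matches the given sizes. Its centre is about (0.577, -0.054) and its yaw about -1.7°. The pointer has to move about +44 mm, roughly 62 mm at the rim. I'll swing over with the gripper closing and the tool squared to the radio.

Call:
drive_tool --motion '[[[0,0,0],[0,-1,0],1],[[0,0,0],[0,-1,0],1],[[0,0,0],[0,-1,0],1],[[0,0,0],[0,-1,0],1],[[0,0,0],[0,-1,0],1],[[-1,0,-0.7],[0,0,0],1],[[-1,0,-0.7],[0,0,0],1],[[-1,0,-0.7],[0,0,0],1],[[-1,0,-0.7],[0,0,0],1],[[-1,0,-0.7],[0,0,0],1],[[-1,0,-0.7],[0,0,0],1],[[-1,0,-0.7],[0,0,0],1]]'

```text
time: 1.3
tool_pos: [0.3979, 0.379, 0.2307]
tool_rot: [0.507, -0.507, -0.493, 0.493]
contact_force: [0.3, -0.0, -0.4]
gripper_width: -0.001
```

Call:
drive_tool --motion '[[[-1,0,0],[-1,0,0],1],[[-1,0,0],[-1,0,0],1],[[-1,0,0],[-1,0,0],1],[[-1,0,0],[-1,0,0],1],[[-1,0,0],[-1,0,0],1],[[-1,0,0],[-1,0,0],1],[[-1,0,0],[-1,0,0],1],[[-1,0,0],[-1,0,0],1],[[-1,0,0],[0,0,0],1],[[-1,0,0],[0,0,0],1],[[-1,0,0],[0,0,0],1],[[-1,0,0],[0,0,0],1]]'

```text
time: 2.5
tool_pos: [0.4202, 0.0969, 0.2295]
tool_rot: [-0.307, 0.651, 0.625, -0.302]
contact_force: [-0.8, 0.4, 0.2]
gripper_width: 0.002
```

```bash
cat >> h.py <<'E'
C=np.array([.577,-.0537,0]);YAW=-1.67
Rr=R.from_euler('z',YAW,degrees=True)
def rep():
    s,p,r=st(); q=Rr.inv()
    print('t',round(s['time'],2),'p_radio mm',(q.apply(p-C)*1000).round(1),'F_radio',q.apply(s['contact_force']).round(1),'grip',round(s['gripper_width'],2))
    print('rot in radio\n',(q*r).as_matrix().round(3)); print('q',s['joint_pos'].round(2))
    return s,p,r
def need(tgt):  # tool-unit shift to reach radio point (mm)
    s,p,r=st();d=Rr.apply(np.array(tgt)/1000)+C-p;print('shift units',(r.inv().apply(d)/.025).round(2))
E
python3 -c "
from h import *
rep();need((-110,-12,150));need((-25,-12,105))"
```

```text
t 2.5 p_radio mm [-161.1  146.   229.5] F_radio [-0.8  0.4  0.2] grip 0.0
rot in radio
 [[ 0.007  0.629 -0.778]
 [ 1.    -0.013 -0.001]
 [-0.011 -0.778 -0.629]]
q [ 0.13 -1.01  2.45 -0.13  1.03 -1.38]
shift units [-6.27  3.84  0.41]
shift units [-6.22  7.37 -1.1 ]
```

Call:
drive_tool --motion '[[[-0.9,0.7,0.05],[0,0,0],1],[[-0.9,0.7,0.05],[0,0,0],1],[[-0.9,0.7,0.05],[0,0,0],1],[[-0.9,0.7,0.05],[0,0,0],1],[[-0.9,0.7,0.05],[0,0,0],1],[[-0.9,0.5,0.05],[0,0,0],1],[[-0.4,0,0],[0,0,0],1],[[0,0,0],[0,0,0],1]]'

```text
time: 3.3
tool_pos: [0.4714, -0.0515, 0.1483]
tool_rot: [-0.308, 0.652, 0.624, -0.302]
contact_force: [0.8, 0.5, -0.1]
gripper_width: 0.0
```

```bash
python3 -c "
from h import *
rep();need((-25,-12,105))
f=grab('scene');im=cv2.resize(f['img'][150:350,200:450],None,fx=3,fy=3,interpolation=2);cv2.imwrite('pics/c2.png',cv2.convertScaleAbs(im,alpha=1.6))"
```

```text
t 3.3 p_radio mm [-105.6   -0.9  148.3] F_radio [ 0.8  0.5 -0.1] grip 0.0
rot in radio
 [[ 0.011  0.628 -0.778]
 [ 1.    -0.014  0.002]
 [-0.01  -0.778 -0.628]]
q [-0.39 -0.79  2.49  0.29  0.82 -2.06]
shift units [-0.39  3.38 -1.42]
```

View pics/c2.png

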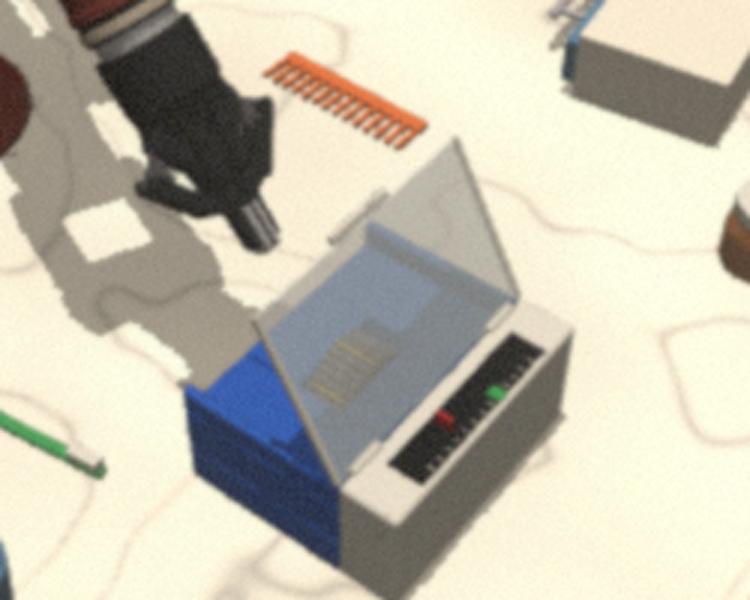

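The view shows the shut fingers at about (265, 235), in front of the raised cover and clear of it. I'll move in above the wheel at its -y side.

Call:
drive_tool --motion '[[[-0.1,0.7,-0.35],[0,0,0],1],[[-0.1,0.7,-0.35],[0,0,0],1],[[-0.1,0.7,-0.35],[0,0,0],1],[[-0.1,0.7,-0.35],[0,0,0],1],[[0,0.6,-0.35],[0,0,0],1],[[0,0,0],[0,0,0],1],[[0,0,0],[0,0,0],1]]'

```text
time: 4.05
tool_pos: [0.5589, -0.0629, 0.1111]
tool_rot: [-0.307, 0.651, 0.625, -0.302]
contact_force: [0.3, -0.3, -0.5]
gripper_width: 0.003
```

```bash
python3 -c "
from h import *
rep();need((-18,-13,100))"
```

```text
t 4.05 p_radio mm [-17.9  -9.7 111.1] F_radio [ 0.3 -0.3 -0.5] grip 0.0
rot in radio
 [[ 0.006  0.629 -0.777]
 [ 1.    -0.012 -0.002]
 [-0.01  -0.777 -0.629]]
q [-0.33 -0.37  2.31  0.33  0.57 -2.1 ]
shift units [-0.13  0.34  0.28]
```

Call:
drive_tool --motion '[[[-0.1,0.12,0.1],[0,0,0],1],[[-0.03,0.12,0.1],[0,0,0],1],[[0,0.06,0.05],[0,0,0],1],[[0,0.06,0.05],[0,0,0],1],[[0,0,0],[0,0,0],1]]'

```text
time: 4.55
tool_pos: [0.5584, -0.0673, 0.099]
tool_rot: [-0.307, 0.651, 0.625, -0.302]
contact_force: [0.1, -0.3, -0.4]
gripper_width: -0.002
```

Call:
drive_tool --motion '[[[0,0.06,0.05],[0,0,0],1],[[0,0,0],[0,0,0],1]]'

```text
time: 4.75
tool_pos: [0.5586, -0.0673, 0.0972]
tool_rot: [-0.307, 0.651, 0.625, -0.302]
contact_force: [-0.3, 0.2, -1.2]
gripper_width: 0.002
```

Call:
drive_tool --motion '[[[0,0.06,0.05],[0,0,0],1],[[0,0,0],[0,0,0],1]]'

```text
time: 4.95
tool_pos: [0.5585, -0.0672, 0.0952]
tool_rot: [-0.307, 0.651, 0.625, -0.302]
contact_force: [1.0, 1.2, -1.1]
gripper_width: 0.001
```

Call:
drive_tool --motion '[[[0,0.06,0.05],[0,0,0],1],[[0,0,0],[0,0,0],1]]'

```text
time: 5.15
tool_pos: [0.5587, -0.0674, 0.0935]
tool_rot: [-0.307, 0.652, 0.625, -0.302]
contact_force: [0.4, 0.2, -0.4]
gripper_width: 0.006
```

Call:
drive_tool --motion '[[[0,0.06,0.05],[0,0,0],1],[[0,0,0],[0,0,0],1]]'

```text
time: 5.35
tool_pos: [0.5591, -0.0675, 0.0922]
tool_rot: [-0.306, 0.652, 0.625, -0.302]
contact_force: [-1.7, 0.7, 3.1]
gripper_width: 0.004
```

Call:
drive_tool --motion '[[[0,0.06,0.05],[0,0,0],1],[[0,0,0],[0,0,0],1]]'

```text
time: 5.55
tool_pos: [0.5594, -0.0676, 0.0908]
tool_rot: [-0.306, 0.652, 0.625, -0.301]
contact_force: [-3.7, 0.8, 6.7]
gripper_width: -0.0
```

Call:
drive_tool --motion '[[[0.15,0.01,0.01],[0,0,0],1],[[0.15,0,0],[0,0,0],1]]'

```text
time: 5.75
tool_pos: [0.5602, -0.0611, 0.0912]
tool_rot: [-0.305, 0.653, 0.625, -0.301]
contact_force: [-5.2, -3.4, 8.2]
gripper_width: 0.002
```

```bash
python3 -c "
from h import *
rep()"
```

```text
t 5.75 p_radio mm [-16.6  -7.9  91.2] F_radio [-5.1 -3.6  8.2] grip 0.0
rot in radio
 [[ 0.009  0.633 -0.774]
 [ 1.    -0.016 -0.001]
 [-0.013 -0.774 -0.633]]
q [-0.33 -0.33  2.32  0.35  0.52 -2.11]
```

Call:
drive_tool --motion '[[[0.15,0,0],[0,0,0],1],[[0.15,0,0],[0,0,0],1]]'

```text
time: 5.95
tool_pos: [0.5606, -0.0534, 0.0915]
tool_rot: [-0.305, 0.653, 0.625, -0.301]
contact_force: [-4.7, -2.1, 7.5]
gripper_width: 0.001
```

Call:
drive_tool --motion '[[[0.15,0,0],[0,0,0],1],[[0.15,0.01,0.01],[0,0,0],1]]'

```text
time: 6.15
tool_pos: [0.5609, -0.0458, 0.0911]
tool_rot: [-0.305, 0.653, 0.625, -0.301]
contact_force: [-4.7, -2.1, 9.1]
gripper_width: 0.002
```

Call:
drive_tool --motion '[[[0.15,0.03,0.02],[0,0,0],1],[[0.15,0.03,0.02],[0,0,0],1],[[0,0,0],[0,0,0],1]]'

```text
time: 6.45
tool_pos: [0.5613, -0.0376, 0.089]
tool_rot: [-0.305, 0.652, 0.625, -0.301]
contact_force: [-4.1, 1.4, 8.8]
gripper_width: 0.004
```

```bash
cat >> h.py <<'E'
def ptr(dump=None):
    """red pointer & green mark y in radio frame (mm), from scene cam pixel rays cut at top heights"""
    f=grab('scene');b,g,r=[f['img'][...,i].astype(int) for i in range(3)]
    c=cloud(f);q=Rr.inv().apply((c.reshape(-1,3)-C)).reshape(c.shape)*1000
    m=(q[...,0]>45)&(q[...,0]<100)&(abs(q[...,1])<95)&(q[...,2]>100)&(q[...,2]<125)
    K=f['camera_matrix'];T=f['world_from_camera'];out=[]
    for nm,k,z in(('red',m&(r>1.6*g)&(r>1.6*b)&(r>50),.112),('green',m&(g>1.4*r)&(g>1.3*b)&(g>40),.107)):
        v,u=np.nonzero(k)
        if len(u)==0: print(nm,'none');out.append(np.nan);continue
        d=T[:3,:3]@np.array([(u.mean()-K[0,2])/K[0,0],(v.mean()-K[1,2])/K[1,1],1]);o=T[:3,3]
        P=o+d*(z-o[2])/d[2];P=Rr.inv().apply(P-C)*1000
        print(nm,len(u),(u.mean().round(1),v.mean().round(1)),'ray',P.round(1),'depth',np.median(q[k],0).round(1));out.append(P[1])
    print('green-red mm',round(out[1]-out[0],1))
E
python3 -c "
from h import *
rep();ptr()"
```

```text
t 6.45 p_radio mm [-16.2  15.6  89. ] F_radio [-4.1  1.3  8.8] grip 0.0
rot in radio
 [[ 0.008  0.633 -0.774]
 [ 1.    -0.014 -0.001]
 [-0.011 -0.774 -0.633]]
q [-0.27 -0.33  2.32  0.29  0.5  -2.01]
red 23 (np.float64(353.9), np.float64(283.1)) ray [ 70.5  -2.3 112. ] depth [ 70.7  -3.7 112.7]
green 27 (np.float64(364.6), np.float64(280.3)) ray [ 81.8  21.1 107. ] depth [ 82.4  20.3 108.3]
green-red mm 23.4
```

Rolling works: the pointer moved about 21 mm in one stroke at about 9 N, with about 23 mm left. I'll lift, go back and do a second stroke.

Call:
drive_tool --motion '[[[0,-0.16,-0.12],[0,0,0],1],[[0,-0.16,-0.12],[0,0,0],1],[[-0.65,0,0],[0,0,0],1],[[-0.65,0,0],[0,0,0],1],[[0,0,0],[0,0,0],1],[[0,0,0],[0,0,0],1]]'

```text
time: 7.1
tool_pos: [0.5578, -0.0698, 0.0966]
tool_rot: [-0.307, 0.651, 0.624, -0.302]
contact_force: [-0.1, 0.2, -0.3]
gripper_width: -0.001
```

```bash
python3 -c "
from h import *
rep();ptr()"
```

```text
t 7.1 p_radio mm [-18.8 -16.6  96.6] F_radio [-0.1  0.2 -0.3] grip -0.0
rot in radio
 [[ 0.009  0.629 -0.778]
 [ 1.    -0.013  0.   ]
 [-0.01  -0.778 -0.629]]
q [-0.35 -0.35  2.32  0.37  0.54 -2.14]
red 25 (np.float64(353.9), np.float64(282.7)) ray [ 69.9  -1.4 112. ] depth [ 69.7  -4.  115.9]
green 28 (np.float64(364.8), np.float64(280.2)) ray [ 82.1  21.4 107. ] depth [ 82.3  19.9 108.3]
green-red mm 22.9
```

Call:
drive_tool --motion '[[[0,0.06,0.05],[0,0,0],1],[[0,0.06,0.05],[0,0,0],1],[[0,0.06,0.05],[0,0,0],1],[[0,0.05,0.04],[0,0,0],1],[[0,0,0],[0,0,0],1]]'

```text
time: 7.65
tool_pos: [0.5588, -0.0699, 0.0906]
tool_rot: [-0.306, 0.652, 0.625, -0.302]
contact_force: [-2.6, 0.4, 5.4]
gripper_width: -0.004
```

Call:
drive_tool --motion '[[[0.15,-0.01,-0.01],[0,0,0],1],[[0.15,-0.01,-0.01],[0,0,0],1]]'

```text
time: 7.85
tool_pos: [0.5595, -0.0633, 0.0918]
tool_rot: [-0.305, 0.653, 0.625, -0.302]
contact_force: [-3.1, -3.3, 6.0]
gripper_width: -0.0
```

Call:
drive_tool --motion '[[[0.15,0,0],[0,0,0],1],[[0.15,0,0],[0,0,0],1]]'

```text
time: 8.05
tool_pos: [0.56, -0.0556, 0.0921]
tool_rot: [-0.305, 0.653, 0.625, -0.301]
contact_force: [-3.9, -2.5, 5.8]
gripper_width: -0.004
```

Call:
drive_tool --motion '[[[0.15,0,0],[0,0,0],1],[[0.15,0.02,0.02],[0,0,0],1],[[0.15,0.02,0.02],[0,0,0],1],[[0,0,0],[0,0,0],1]]'

```text
time: 8.45
tool_pos: [0.5606, -0.0439, 0.0909]
tool_rot: [-0.305, 0.652, 0.625, -0.301]
contact_force: [-4.0, -1.3, 8.4]
gripper_width: -0.001
```

```bash
python3 -c "
from h import *
rep();ptr()"
```

```text
t 8.45 p_radio mm [-16.7   9.3  90.9] F_radio [-4.  -1.4  8.4] grip -0.0
rot in radio
 [[ 0.008  0.633 -0.774]
 [ 1.    -0.014 -0.001]
 [-0.012 -0.774 -0.633]]
q [-0.28 -0.34  2.32  0.31  0.5  -2.04]
red 22 (np.float64(358.4), np.float64(277.8)) ray [ 69.9  15.1 112. ] depth [ 69.7  14.1 112.6]
green 25 (np.float64(364.7), np.float64(280.4)) ray [ 82.2  21.  107. ] depth [ 83.   20.6 108.1]
green-red mm 6.0
```

Call:
drive_tool --motion '[[[0.16,0.02,0.02],[0,0,0],1],[[0.16,0.03,0.03],[0,0,0],1],[[0,0,0],[0,0,0],1]]'

```text
time: 8.8
tool_pos: [0.5607, -0.0356, 0.089]
tool_rot: [-0.305, 0.652, 0.625, -0.301]
contact_force: [-2.2, 2.5, 7.5]
gripper_width: -0.003
```

```bash
python3 -c "
from h import *
rep();ptr()"
```

```text
t 8.8 p_radio mm [-16.8  17.6  89. ] F_radio [-2.3  2.5  7.5] grip -0.0
rot in radio
 [[ 0.008  0.633 -0.774]
 [ 1.    -0.014 -0.001]
 [-0.011 -0.774 -0.633]]
q [-0.26 -0.34  2.33  0.29  0.5  -2.01]
red 21 (np.float64(360.4), np.float64(275.9)) ray [ 70.2  21.9 112. ] depth [ 70.3  20.1 113.5]
green 24 (np.float64(365.0), np.float64(280.5)) ray [ 82.8  21.  107. ] depth [ 83.8  20.  108.8]
green-red mm -0.9
```

The pointer is on the mark at -0.9 mm. I'll lift off and back out to the front.

Call:
drive_tool --motion '[[[0,-0.16,-0.12],[0,0,0],1],[[0,-0.2,-0.15],[0,0,0],1],[[0,-0.5,0],[0,0,0],1],[[-0.2,-0.8,0],[0,0,0],1],[[-0.3,-0.9,0],[0,0,0],1],[[-0.2,-0.9,0],[0,0,0],1],[[0,-0.9,0],[0,0,0],1],[[0,-0.5,0],[0,0,0],1],[[0,0,0],[0,0,0],1],[[0,0,0],[0,0,0],1]]'

```text
time: 9.85
tool_pos: [0.4872, -0.0494, 0.1852]
tool_rot: [-0.307, 0.652, 0.625, -0.302]
contact_force: [-0.0, -0.1, -0.3]
gripper_width: -0.001
```

```bash
python3 -c "
from h import *
rep();ptr()
f=grab('scene');im=cv2.resize(f['img'][150:350,200:450],None,fx=3,fy=3,interpolation=2);cv2.imwrite('pics/c3.png',cv2.convertScaleAbs(im,alpha=1.6))"
```

```text
t 9.85 p_radio mm [-89.9   1.6 185.2] F_radio [ 0.  -0.1 -0.3] grip -0.0
rot in radio
 [[ 0.008  0.629 -0.777]
 [ 1.    -0.013 -0.   ]
 [-0.01  -0.777 -0.629]]
q [-0.37 -0.77  2.41  0.26  0.85 -2.01]
red 21 (np.float64(360.8), np.float64(275.3)) ray [ 69.9  23.8 112. ] depth [ 70.7  20.4 115.5]
green 26 (np.float64(364.8), np.float64(280.3)) ray [ 82.1  21.3 107. ] depth [ 82.3  19.6 108.4]
green-red mm -2.5
```

View pics/c3.png

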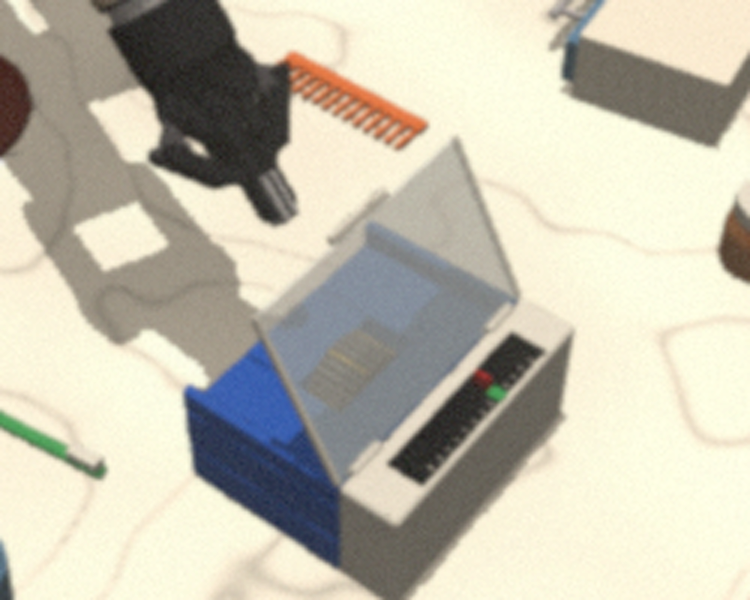

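The fingers are off the wheel and clear, the cover is still raised, and the red pointer is at (485, 378), level with the green mark at (497, 393). I'll cross-check along y with the top camera.

```bash
cat > t.py <<'E'
from h import *
f=grab('top');x,y=317-290,0
i=f['img'].astype(float);b,g,r=[i[...,k] for k in range(3)]
K=f['camera_matrix'];T=f['world_from_camera']
c=cloud(f);q=Rr.inv().apply((c.reshape(-1,3)-C)).reshape(c.shape)*1000
m=(q[...,0]>45)&(q[...,0]<98)&(abs(q[...,1])<85)&(q[...,2]>98)
for nm,w,z in(('red',r-np.maximum(g,b),.118),('green',g-np.maximum(r,b),.107)):
    w=np.where(m,np.clip(w-15,0,None),0)
    if w.sum()==0: print(nm,'none',);continue
    v,u=np.indices(w.shape);u0,v0=(u*w).sum()/w.sum(),(v*w).sum()/w.sum()
    d=T[:3,:3]@np.array([(u0-K[0,2])/K[0,0],(v0-K[1,2])/K[1,1],1]);o=T[:3,3];P=o+d*(z-o[2])/d[2]
    print(nm,(w>0).sum(),w.sum().round(),round(u0,2),round(v0,2),(Rr.inv().apply(P-C)*1000).round(1))
E
python3 t.py
```

```text
red 11 122.0 331.15 196.93 [ 69.9  19.4 118. ]
green 18 269.0 331.9 192.33 [ 85.6  17.7 107. ]
```

Call:
drive_tool --motion '[[[0,-1,0],[0,0,0],1],[[0,-1,0],[0,0,0],1],[[0,-1,0],[0,0,0],1],[[0,-1,-0.5],[0,0,0],1],[[0,-0.6,-1],[0,0,0],1],[[0,0,0],[0,0,0],1]]'

```text
time: 10.6
tool_pos: [0.4504, -0.0478, 0.3034]
tool_rot: [-0.305, 0.652, 0.625, -0.302]
contact_force: [1.1, 0.4, -0.0]
gripper_width: 0.001
```

```bash
python3 t.py; python3 -c "
from h import *
rep()"
```

```text
red 11 123.0 331.14 196.89 [ 70.   19.4 118. ]
green 18 270.0 331.9 192.34 [ 85.6  17.7 107. ]
t 10.65 p_radio mm [-127.6    2.5  300.4] F_radio [ 0.5 -0.3  0.3] grip -0.0
rot in radio
 [[ 0.007  0.628 -0.778]
 [ 1.    -0.013 -0.001]
 [-0.011 -0.778 -0.629]]
q [-0.41 -0.96  2.32  0.25  1.15 -1.98]
```

The top camera puts the pointer 1.7 mm past the mark's centre, inside the ±5 mm. Next I turn the tool upright and pass over the cover's edge to its rear side.

Call:
drive_tool --motion '[[[0,0,0],[1,0,0],1],[[0,0,0],[1,0,0],1],[[0,0,0],[1,0,0],1],[[0,0,0],[1,0,0],1],[[0,0,0],[1,0,0],1],[[0,0,0],[1,0,0],1],[[0,0,0],[1,0,0],1],[[0,0,0],[0.8,0,0],1],[[0,0,-1],[0,0,0],1],[[0,0,-1],[0,0,0],1],[[0,0,-1],[0,0,0],1],[[0,0,-1],[0,0,0],1]]'

```text
time: 11.85
tool_pos: [0.5489, -0.0508, 0.2958]
tool_rot: [-0.508, 0.51, 0.487, -0.495]
contact_force: [-0.4, 0.0, 0.4]
gripper_width: -0.001
```

Call:
drive_tool --motion '[[[0,0,-1],[0,0,0],1],[[0,0,-0.9],[0,0,0],1],[[0,0,0],[0,0,0],1],[[0,0,0],[0,0,0],1]]'

```text
time: 12.25
tool_pos: [0.5954, -0.0526, 0.2961]
tool_rot: [-0.508, 0.51, 0.487, -0.495]
contact_force: [0.5, 0.0, -0.1]
gripper_width: -0.003
```

```bash
python3 -c "
from h import *
rep();need((20,0,223))
f=grab('scene');im=cv2.resize(f['img'][100:350,200:450],None,fx=2.4,fy=2.4,interpolation=2);cv2.imwrite('pics/c4.png',cv2.convertScaleAbs(im,alpha=1.6))"
```

```text
t 12.25 p_radio mm [ 18.4   1.7 296.1] F_radio [ 0.5  0.  -0.1] grip -0.0
rot in radio
 [[ 0.007 -0.007 -1.   ]
 [ 1.    -0.009  0.007]
 [-0.009 -1.     0.007]]
q [-0.21 -0.04  1.6  -0.01  1.59 -1.74]
shift units [-0.04  2.92 -0.09]
```

View pics/c4.png

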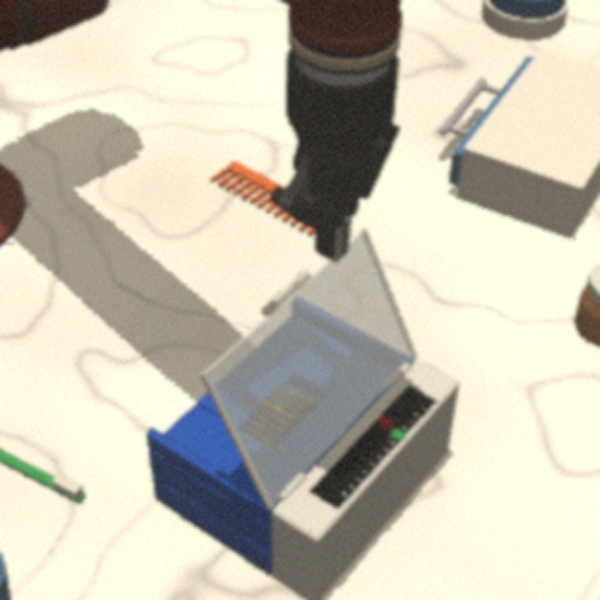

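The tool is upright, with the fingertip at (333, 245) above and behind the cover's free edge. I'll go down behind it and then sweep it forward and down along its arc.

Call:
drive_tool --motion '[[[0,0.8,0],[0,0,0],1],[[0,0.8,0],[0,0,0],1],[[0,0.8,0],[0,0,0],1],[[0,0.8,0],[0,0,0],1],[[0,0,0.3],[0,0,0],1],[[0,0,0.3],[0,0,0],1],[[0,0,0.2],[0,0,0],1],[[0,0,0.15],[0,0,0],1],[[0,0,0],[0,0,0],1]]'

```text
time: 13.2
tool_pos: [0.5723, -0.0528, 0.2199]
tool_rot: [-0.507, 0.512, 0.488, -0.493]
contact_force: [-0.3, 0.1, 0.4]
gripper_width: -0.003
```

Call:
drive_tool --motion '[[[0,0.18,0.33],[0,0,0],1],[[0,0.18,0.33],[0,0,0],1]]'

```text
time: 13.4
tool_pos: [0.5558, -0.0524, 0.2099]
tool_rot: [-0.507, 0.511, 0.488, -0.494]
contact_force: [1.9, -0.9, -0.2]
gripper_width: -0.003
```

Call:
drive_tool --motion '[[[0,0.24,0.3],[0,0,0],1],[[0,0.24,0.3],[0,0,0],1],[[0,0.28,0.26],[0,0,0],1],[[0,0.28,0.26],[0,0,0],1]]'

```text
time: 13.8
tool_pos: [0.527, -0.0514, 0.1828]
tool_rot: [-0.507, 0.511, 0.488, -0.494]
contact_force: [1.6, 0.5, 1.3]
gripper_width: -0.005
```

Call:
drive_tool --motion '[[[0,0.32,0.22],[0,0,0],1],[[0,0.32,0.22],[0,0,0],1],[[0,0.35,0.16],[0,0,0],1],[[0,0.35,0.16],[0,0,0],1]]'

```text
time: 14.2
tool_pos: [0.5082, -0.051, 0.1493]
tool_rot: [-0.507, 0.511, 0.488, -0.494]
contact_force: [1.1, 0.2, 0.9]
gripper_width: 0.003
```

```bash
python3 -c "
from h import *
rep()
f=grab('scene');im=cv2.resize(f['img'][100:350,200:450],None,fx=2.4,fy=2.4,interpolation=2);cv2.imwrite('pics/c5.png',cv2.convertScaleAbs(im,alpha=1.6))"
```

```text
t 14.2 p_radio mm [-68.8   0.7 149.3] F_radio [1.1 0.2 0.9] grip 0.0
rot in radio
 [[ 0.008 -0.002 -1.   ]
 [ 1.    -0.01   0.008]
 [-0.01  -1.     0.002]]
q [-0.24 -0.16  1.96 -0.01  1.34 -1.77]
```

View pics/c5.png

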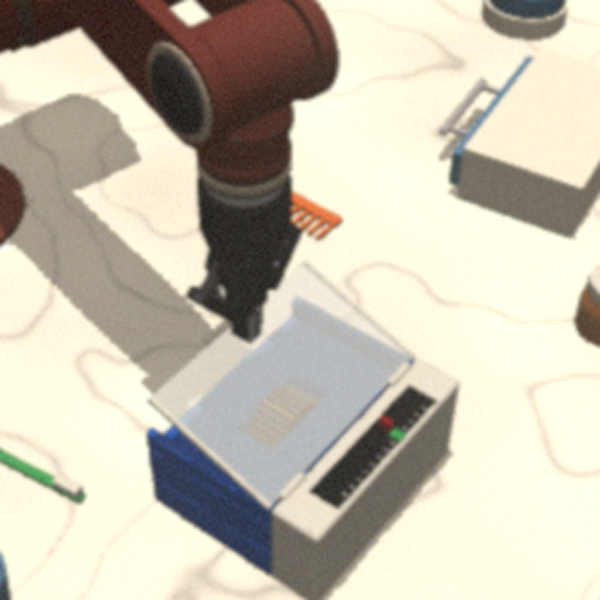

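The cover is following: it is down to about 0.35 rad, with the finger on its upper side at (248, 330). I'll keep pushing down to the stop.

Call:
drive_tool --motion '[[[0,0.37,0.08],[0,0,0],1],[[0,0.37,0.06],[0,0,0],1],[[0,0.37,0.03],[0,0,0],1],[[0,0.37,0],[0,0,0],1],[[0,0.1,0],[0,0,0],1],[[0,0,0],[0,0,0],1]]'

```text
time: 14.85
tool_pos: [0.5039, -0.0512, 0.1098]
tool_rot: [-0.508, 0.511, 0.487, -0.494]
contact_force: [-0.0, 1.0, 0.3]
gripper_width: 0.001
```

Call:
drive_tool --motion '[[[0,0.08,0],[0,0,0],1],[[0,0,0],[0,0,0],1]]'

```text
time: 15.05
tool_pos: [0.5046, -0.0514, 0.1089]
tool_rot: [-0.507, 0.511, 0.488, -0.494]
contact_force: [-0.4, -0.8, -0.4]
gripper_width: 0.002
```

Call:
drive_tool --motion '[[[0,0.08,0],[0,0,0],1],[[0,0,0],[0,0,0],1]]'

```text
time: 15.25
tool_pos: [0.5045, -0.0514, 0.1068]
tool_rot: [-0.507, 0.511, 0.488, -0.494]
contact_force: [0.4, 0.4, 0.1]
gripper_width: 0.002
```

Call:
drive_tool --motion '[[[0,0.08,0],[0,0,0],1],[[0,0,0],[0,0,0],1]]'

```text
time: 15.45
tool_pos: [0.5046, -0.0514, 0.106]
tool_rot: [-0.507, 0.511, 0.488, -0.494]
contact_force: [-3.8, 0.8, 5.7]
gripper_width: -0.0
```

Call:
drive_tool --motion '[[[0,0.06,0],[0,0,0],1],[[0,0,0],[0,0,0],1]]'

```text
time: 15.65
tool_pos: [0.5047, -0.0514, 0.1058]
tool_rot: [-0.507, 0.511, 0.488, -0.494]
contact_force: [-7.3, 1.4, 13.4]
gripper_width: 0.0
```

```bash
python3 -c "
from h import *
rep()
f=grab('scene');im=cv2.resize(f['img'][150:350,200:450],None,fx=3,fy=3,interpolation=2);cv2.imwrite('pics/c6.png',cv2.convertScaleAbs(im,alpha=1.6))"
```

```text
t 15.65 p_radio mm [-72.4   0.2 105.8] F_radio [-7.3  1.2 13.4] grip 0.0
rot in radio
 [[ 0.007 -0.002 -1.   ]
 [ 1.    -0.01   0.007]
 [-0.01  -1.     0.002]]
q [-0.24 -0.12  2.   -0.01  1.26 -1.77]
```

View pics/c6.png

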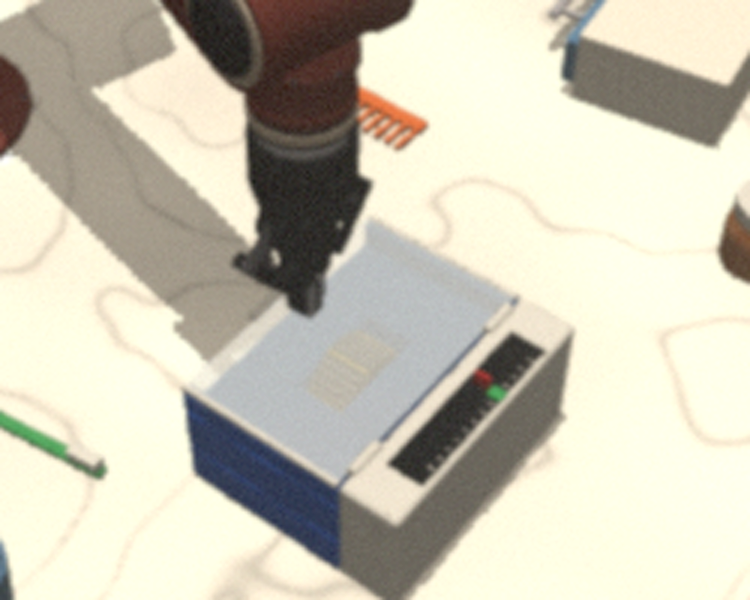

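The cover lies level on the deck and the force has risen to 13 N at the stop, with z = 105.8 mm matching the cover's top. I'll lift away and check.

Call:
drive_tool --motion '[[[0,-0.2,0],[0,0,0],1],[[0,-0.7,0],[0,0,0],1],[[0,-1,0],[0,0,0],1],[[0,-1,0],[0,0,0],1],[[0,-1,0],[0,0,0],1],[[0,0,0],[0,0,0],1],[[0,0,0],[0,0,0],1],[[0,0,0],[0,0,0],1]]'

```text
time: 16.5
tool_pos: [0.5037, -0.0502, 0.1989]
tool_rot: [-0.508, 0.51, 0.487, -0.494]
contact_force: [-0.3, 1.2, -0.8]
gripper_width: -0.001
```

```bash
python3 t.py; python3 -c "
from h import *
rep();ptr()
f=grab('scene');c=cloud(f);q=Rr.inv().apply((c.reshape(-1,3)-C))*1000
for a,b in((-95,-75),(-75,-45),(-30,0),(10,40)):
    k=(q[:,0]>a)&(q[:,0]<b)&(abs(q[:,1])<107)&(q[:,2]>70)&(q[:,2]<150); z=q[k,2];print(a,b,k.sum(),np.percentile(z,[5,50,95]).round(1))
im=cv2.resize(f['img'],None,fx=1.25,fy=1.25,interpolation=2);cv2.imwrite('pics/c7.png',cv2.convertScaleAbs(im,alpha=1.6))"
```

```text
red 11 124.0 331.15 196.9 [ 70.   19.4 118. ]
green 18 268.0 331.9 192.33 [ 85.7  17.7 107. ]
t 16.55 p_radio mm [-73.5   1.3 198.7] F_radio [ 0.4 -0.8 -0.9] grip -0.0
rot in radio
 [[ 0.008 -0.005 -1.   ]
 [ 1.    -0.009  0.008]
 [-0.009 -1.     0.005]]
q [-0.24 -0.21  1.92 -0.01  1.44 -1.77]
red 25 (np.float64(360.6), np.float64(275.4)) ray [ 69.6  23.3 112. ] depth [ 69.9  20.2 116.1]
green 23 (np.float64(364.7), np.float64(280.5)) ray [ 82.4  20.9 107. ] depth [ 83.3  19.1 109. ]
green-red mm -2.5
-95 -75 637 [103.7 106.4 108.8]
-75 -45 989 [103.9 106.5 108.9]
-30 0 1051 [104.1 106.6 108.9]
10 40 1146 [102.7 106.3 108.9]
```

View pics/c7.png

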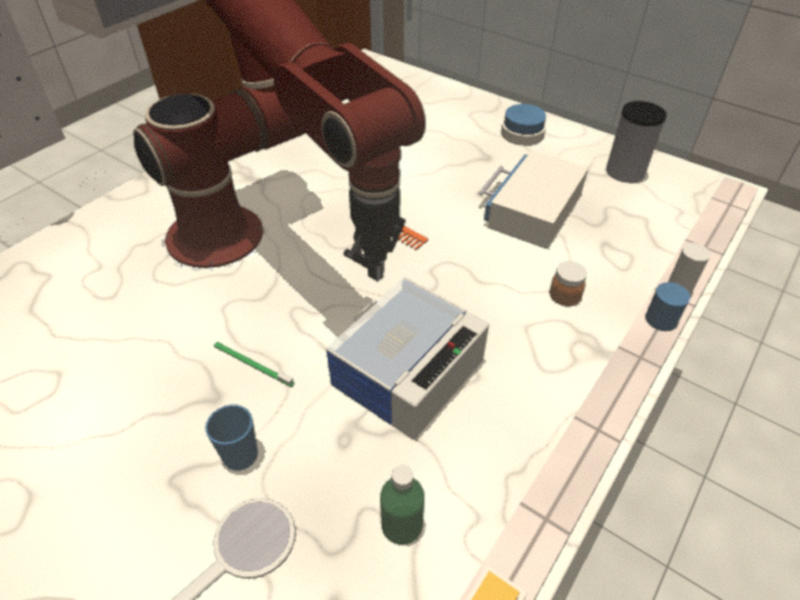

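The cover is level at 106.5 mm along its whole length, the pointer is in the green, the toiletries are where they were, and the gripper is clear. I'm handing it in.

```bash
python3 -c "
from plant import manip
print(manip.job_done())"
```

```text
the job is handed in; nothing more can be done
None
```

The radio is tuned and its cover is shut; I handed the job in at about 16.6 s of the 61 s allowed.

- **Tuning:** I rolled the wheel with the shut fingertips in two strokes. The highest wrist force I read was about 10 N; it is only read at the end of each move. I then took the finger off with the cover still raised.
- **Pointer:** The two cameras put it about 1.7 mm (top) and 2.5 mm (scene) to the +y side of the green mark's centre. They differ by about 1 mm, but both are inside the ±5 mm limit. The reading was the same after the cover was shut.
- **Cover:** I pushed it down its arc to the stop, ending at about 13 N vertical. Its top then measured a level 106.3 to 106.6 mm from hinge to free edge, so it is fully shut.
- **Surroundings:** By eye in the last picture, no toiletries had moved. The arm stood about 90 mm clear above the cover, with the force reading near zero.

No check failed.

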